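# Set the spring tweezers on the valve retainer

## Robot

A 7-joint arm with a two-finger parallel gripper is mounted at the origin on the work surface. World frame = base frame: x ahead of the robot, y to its left, z up, the work surface at z = 0. Lengths are in mm, angles in rad, forces in N, time in s.
With the tool pointing down it reaches from about 400 to 875 mm from the base axis. Payload 4.4 kg.
Tool frame: the origin (TCP) lies on the centre line of the jaws, within the pads' length; the fingertips stand 11 mm ahead of it and the grasp point (between the pads) lies 8 mm behind it (ctrl.tips_ahead is the distance from the TCP to the fingertips, in mm); z points along the fingers, y is the line along which they close (so a half turn about z gives the same grasp; the last joint's range is limited). The gripper opens to 85 mm and grips with 20 to 120 N. Pads are 22 mm wide; open, the fingers measure 114 mm over their backs; the gripper's body (76 mm by 85 mm) begins 54 mm behind the grasp point. The pads swing forward as they close: fully open they stand 13 mm farther back than shut.
Start: joints at [-1.261, 0.628, 0.038, 1.517, -0.027, 0.996, -0.02], TCP at [238.539, 604.663, 242.313] pointing down, gripper open.
Joint ranges: [-3.06, 3.06], [-0.37, 2.12], [-1.25, 1.32], [0.18, 2.47], [-1.1, 4.24], [0.23, 1.98], [-2.94, 2.94]. Speed limits (rad/s): [2.57, 2.57, 3.14, 3.14, 3.14, 3.14, 3.14].

## Interface

Orientations are given as [roll, pitch, yaw] about the fixed x, y, z axes, in that order (R = Rz(yaw) Ry(pitch) Rx(roll)).
In Python, from cell import ctrl, eyes, job gives the robot as it stands. The module is installed in compiled form; this text tells all that it offers.
- The arm moves only by the tool carry_out, never from a script. Its argument "moves" is a list of rows, each an object of numbers: "tx", "ty", "tz": the shift along the tool's x, y, z as a fraction of full scale; "twist": the turn about the tool's z as a fraction of full scale; "fingers": the opening, from 0 (shut) to 1 (fully open). In form: [{"tx": .., "ty": .., "tz": .., "twist": .., "fingers": ..}, ...]. A call has 1 to 12 rows; each row shifts and turns the commanded pose from where the row before left it, along the tool's axes as they then stand; what a row does not reach is not made up. Full scale, the value 1, is 0.3 m for a shift and pi rad for a turn. A row lasts 1/8 s, in which the tool goes at most 62.5 mm and 10.7 degrees, less where a joint would pass 70% of its speed; a pose out of reach is approached as far as the arm can. A call with a number of a shift or a turn outside -1 to 1 is refused whole. A call with a gripper value outside its range is refused whole. The fingers move at their own pace and stop on an object; the grip force is fixed at half the most. Time passes only in rows, so rows that do not move let the fingers close. It gives the time, the measured TCP pose, the force, the opening and the grip force at its end, in the units of the state.
- ctrl.read_state(): the state, without advancing time (a new reading comes with each control period).
- eyes.get_image(name): name is "scene" or "top" or "wrist"; returns a dict with "color" (420x560x3 uint8, blue, green, red), "fovy" (degrees; the focal length in pixels is half the picture's height over the tangent of half this angle, whatever the lens; pixels are square), "cx", "cy" (the principal point, pixels), "k1" (the pictures are not rectified: a ray, as slopes to the right and down, at radius r is drawn at 1 + k1 r^2 times it, then the intrinsics apply), "world_from_camera" (4x4, takes a point from camera to world coordinates). Camera axes: x right, y up, looking along -z (the intrinsics and any distortion apply to the point x, -y, -z); pixel columns grow to the right and rows downward; lengths in mm; the calibration is good to about 2 mm. A picture is of the moment at which its call begins. There is no depth.
- job.finish_job(): hands the job in; it is judged then, once.
The state is a dict: "clock": time; "qpos": joint angles; "qd": joint speeds; "tau": joint torques, N m; "eef_pos": TCP position; "tool_rot": TCP orientation; "force": force on the tool from outside, world axes, zero at the start; "torque": the same for the moment, N m; "width": finger opening in mm; "gripper_force": force on a finger pad.
Only numpy, scipy, OpenCV 4.12 (cv2) and the standard library are available. Lean on these libraries where they do the work, as an engineer would, in place of code of your own. Each camera call takes 0.05 s, during which the arm holds its last target. There are 200 camera calls.

## Task

Pick up the spring tweezers by their orange grips and squeeze them until the gap between the tips matches the red ring on the valve-spring retainer (15 mm). With the tips one on each side of the valve stem and not touching it, lower them onto the retainer until you feel it, and press it gently down about 4 mm, not to its stop. Finish holding the tweezers there, level, with the gap and the push steady; do not let go, and leave the socket, the spray can and the screwdriver alone.

Things in the scene. Friction and masses are not known exactly. Their poses are not given: they have to be found in the camera images.
- tweezers_grip (a point): Midway between the two orange grips of the loose steel spring tweezers, 25 mm above the bench at the start. Own axes: x from heel to tips, y across, towards the left arm, z up. Each grip is 36 mm long (along x) and 16 mm high (17 to 33 mm above the tip ends). The tweezers' centre of mass is about 35 mm behind this point, the arms' hinges 90 mm and the heel end 106 mm behind.
- tweezers: The tweezers themselves (about 70 g), standing on a black heel foot and two down-turned tips; same axes; origin 25 mm under tweezers_grip. Over the grips' outer faces they are 48 mm wide at rest and 36 mm (faces parallel) at the 15 mm tip gap; the tip gap changes 1.6 times as much as this width. The spring pushes each grip out with 9 N at rest, 15 N at the 15 mm gap.
- tip_mid (a point): Point of the tweezers midway between the lower ends of the tips: 55 mm ahead (own x) of tweezers_grip and 25 mm below it. Same axes as tweezers_grip.
- tip_left (a point): Lower end of the left tip, on its inner face. The tips are 3 mm thick (across), 6 mm long (along x) and turn 18 mm down below the arms. The distance from tip_left to tip_right is the tip gap: about 35 mm at rest.
- tip_right (a point): Lower end of the right tip, on its inner face.
- tw_left (a joint): Closing angle of the left arm about its hinge, rad: 0 at rest (gap 35 mm), 0.069 at the 15 mm gap, 0.125 at the most; the right arm always follows by the same angle.
- head: Fixed aluminium block cut from a cylinder head, 96 x 84 mm and 45 mm high, origin in the centre of its underside on the bench, z up. A valve stem stands in its middle, with a dark coil spring and the round retainer round it.
- retainer (a joint): How far the retainer is pressed down, m: 0 free (up), 0.010 at its hard stop. A light spring carries it: it takes about 0.5 N to start and 0.25 N more for each mm.
- retainer_top (a point): Centre of the retainer's upper face: a steel disc 34 mm across, 5 mm thick, upper face 76 mm above the bench when free, with a thin red ring 15 mm across painted round the stem.
- stem: The brass valve stem, fixed upright in the middle of head, 7 mm in diameter (origin of this body at the head's origin); it stands 13 mm above the free retainer.
- stem_top (a point): Centre of the stem's upper end, 89 mm above the bench.
- socket: Bystander: upright steel socket, 28 mm across, 38 mm high; origin under its centre.
- spray_can: Bystander: upright can, 52 mm across, 120 mm high; origin under its centre.
- screwdriver: Bystander: screwdriver with a red handle lying on the bench.
Not all that is in view belongs to the job. There is more than one size of the tweezers; the one meant has the size given above.

How it is judged (in metres and radians):
On the way:
1. the tweezers are lifted clear of the bench in the gripper (height (world z) of tip_mid above 0.03 m and height (world z) of tweezers_grip above 0.055 m and contact force between the fingers and tweezers above 2 N), for 0.2 s.
At the end, for the whole second after the job is handed in: Held in the gripper, level within about 11 degrees, the tweezers have a steady tip gap of 15 mm (within 2.5 mm), with the point midway between the tips within 5 mm of the stem's axis; the tips (and not the robot) press the retainer 1.5 to 7.5 mm down and do not touch the stem (distance between tip_left and tip_right between 0.0125 and 0.0175 m and velocity of joint tw_left between -0.03 and 0.03 rad/s and horizontal distance between tip_mid and stem_top below 0.005 m and value of joint retainer between 0.0015 and 0.0075 m and contact force between tweezers and head above 0.4 N and contact force between tweezers and stem below 0.3 N and contact force between each of the arm, the fingers and head below 0.2 N and contact force between the fingers and tweezers above 2 N and angle between tip_mid's own z axis and vertical below 0.2 rad); the arm keeps its last pose, push and grip.
It fails at once if the stem is knocked or pinched (contact force between tweezers and stem above 5 N).
It fails at once if a bystander is disturbed (distance of any of socket, spray_can, screwdriver from where it was at the start of the episode above 0.02 m).
It also fails if it takes over 50 s, if anything falls off the work surface, if the arm or the gripper's body presses on something with over 40 N, if the wrist force passes 120 N, or if a joint passes its speed limit or range.

## Working session

There is one attempt and no reset: what is moved stays moved. The work goes in short steps, Python scripts to look and compute and a tool call to move; the robot and the scene stay as the last step left them, time stands still between calls to the robot, and variables do not carry over. Pictures are saved under pics/ and viewed, at most 10 in all, crops included, and the job is handed in when it is done.

Besides the shell and the picture viewer there is one more tool, called in YAML: its name, and indented under it one key for each argument. carry_out: Moves the arm, as the interface text tells. Its arguments: {"type":"object","properties":{"moves":{"type":"array","items":{"type":"object","properties":{"tx":{"type":"number","minimum":-1,"maximum":1},"ty":{"type":"number","minimum":-1,"maximum":1},"tz":{"type":"number","minimum":-1,"maximum":1},"twist":{"type":"number","minimum":-1,"maximum":1},"fingers":{"type":"number"}}}}},"required":["moves"]}

```bash
mkdir -p pics
cat > h.py <<'E'
import numpy as np, cv2
from cell import ctrl, eyes, job
def grab(n,f):
    d=eyes.get_image(n); cv2.imwrite(f'pics/{f}.png',d['color']); np.save(f'pics/{f}.npy',d,allow_pickle=True); return d
def load(f): return np.load(f'pics/{f}.npy',allow_pickle=True).item()
def K(d):
    f=210/np.tan(np.radians(d['fovy'])/2); return np.array([[f,0,d['cx']],[0,f,d['cy']],[0,0,1.]])
def ray(d,p):
    p=np.array(p,float).reshape(-1,1,2)
    u=cv2.undistortPoints(p,K(d),np.array([d['k1'],0,0,0,0.]))[:,0]
    T=np.array(d['world_from_camera']); v=np.c_[u[:,0],-u[:,1],-np.ones(len(u))]@T[:3,:3].T
    return T[:3,3],v
def plane(d,p,z):
    o,v=ray(d,p); return o+v*((z-o[2])/v[:,2])[:,None]
def proj(d,X):
    T=np.array(d['world_from_camera']); c=(np.atleast_2d(X)-T[:3,3])@T[:3,:3]
    c=c*[1,-1,-1]
    return cv2.projectPoints(c,np.zeros(3),np.zeros(3),K(d),np.array([d['k1'],0,0,0,0.]))[0][:,0]
E
python3 - <<'E'
from h import *
for n in('scene','top','wrist'):
    d=grab(n,n+'0'); print(n,d['fovy'],d['cx'],d['cy'],d['k1'],np.round(d['world_from_camera'],3).tolist())
print(ctrl.read_state(), ctrl.tips_ahead)
a=np.hstack([load('top0')['color'],load('scene0')['color']]); 
cv2.imwrite('pics/a.png',cv2.resize(load('top0')['color'],(800,600),interpolation=cv2.INTER_CUBIC))
E
```

```text
scene 46.53094622038331 272.69245271204426 206.37547503386418 -0.06376148662859546 [[-0.2, -0.607, 0.769, 1336.663], [0.98, -0.137, 0.146, 176.186], [0.017, 0.783, 0.622, 701.84], [0.0, 0.0, 0.0, 1.0]]
top 44.333109247515985 284.87312151231896 217.82700432721523 -0.06685989945966979 [[-0.015, 0.978, -0.207, 386.644], [-1.0, -0.014, 0.004, 35.636], [0.001, 0.207, 0.978, 1106.061], [0.0, 0.0, 0.0, 1.0]]
wrist 67.0571635507994 278.69108170077124 208.8743450660714 -0.008840723365237254 [[0.367, -0.895, -0.255, 172.678], [0.93, 0.352, 0.103, 630.127], [-0.002, -0.275, 0.961, 373.552], [0.0, 0.0, 0.0, 1.0]]
{'clock': 0.15, 'qpos': array([-1.26080201,  0.62915874,  0.03841984,  1.51812377, -0.02701384,
        0.99626776, -0.02001706]), 'qd': array([ 5.35680546e-04, -3.67559579e-03,  7.01959332e-04, -9.20496455e-04,
        2.41666304e-04, -3.18052465e-03,  3.33641160e-05]), 'tau': array([ 1.76743135e-03, -5.63798940e+01,  1.22778140e+00, -1.93652916e+01,
        1.11448561e-02,  7.39911105e-03, -4.77571582e-07]), 'eef_pos': array([238.34481761, 604.24801452, 241.58817758]), 'tool_rot': array([-3.14015149e+00, -2.08221650e-05,  2.76579715e+00]), 'force': array([-0.24183309, -0.43204812, -0.02889759]), 'torque': array([-0.02811507,  0.01423436, -0.02463181]), 'gripper_force': 0.0, 'width': 85.47691394798369} 11.0
```

View pics/a.png

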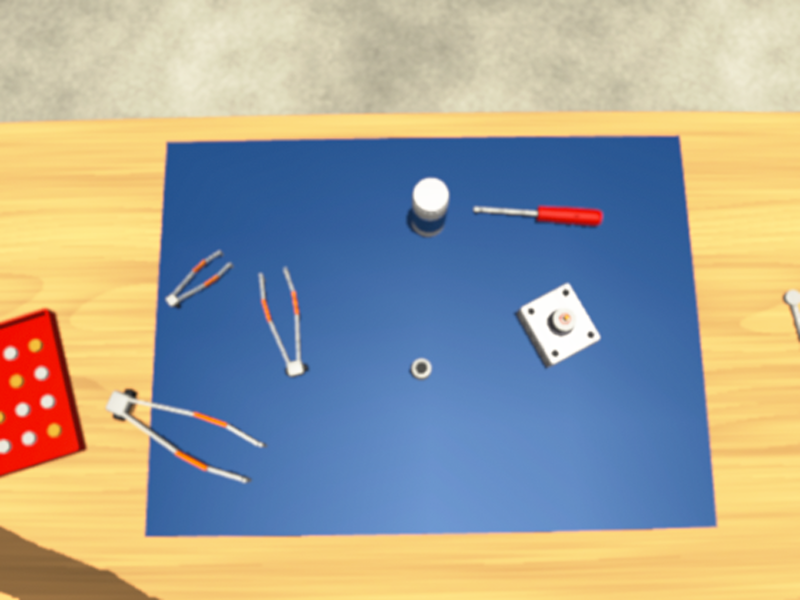

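View pics/scene0.png

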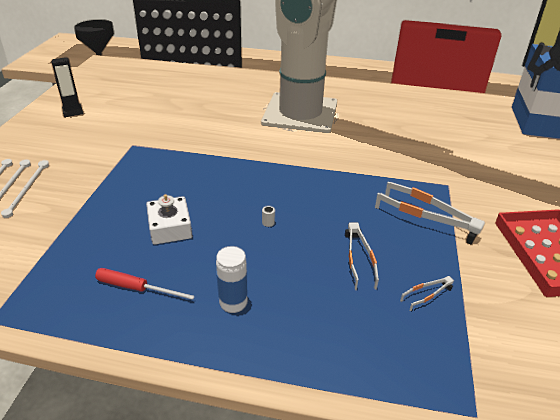

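The top view shows three tweezers: small (heel ~172,300), medium (heel ~295,370) and large (heel ~120,403). The head is at ~(560,322), socket (421,368), can (430,195) and screwdriver (540,213), all in 800x600 pixels. I'll measure sizes next.

Run:
```python
from h import *
for n in('top0','scene0'):
    d=load(n); hsv=cv2.cvtColor(d['color'],cv2.COLOR_BGR2HSV)
    m=cv2.inRange(hsv,(5,150,120),(18,255,255))
    k,l,s,c=cv2.connectedComponentsWithStats(m)
    for i in range(1,k):
        if s[i,4]>15:
            pts=np.argwhere(l==i)[:,::-1].astype(float)
            X=plane(d,pts,33 if n=='top0' else 29)[:,:2]; mu=X.mean(0); w,v=np.linalg.eigh(np.cov((X-mu).T))
            if n=='top0' or s[i,4]<600: print(n,c[i].round(1),s[i,4],mu.round(1),'len',(np.sqrt(12*w)).round(1),'dir',np.degrees(np.arctan2(v[1,1],v[0,1])).round(1))
d=load('top0'); s=.7
for nm,p,z in[('heelM',(295,370),40),('tipL',(262,274),33),('tipR',(286,268),33),('headc',(560,322),45),('stem',(565,318),89),('can',(430,193),120),('socket',(421,368),38),('sd1',(475,209),8),('sd2',(602,217),15)]:
    print(nm,plane(d,[(p[0]*s,p[1]*s)],z).round(0))
```

```text
top0 [139.3 186.4] 18 [688.2 345.2] len [ 4.9 19.4] dir 132.9
top0 [147.6 196.2] 21 [666.  326.1] len [ 5.  20.9] dir 123.7
top0 [206.4 211.5] 28 [630.2 198.3] len [ 4.2 31.8] dir -169.4
top0 [186.  216.5] 28 [620.  241.7] len [ 4.2 32.6] dir -162.9
top0 [ 36.5 274.9] 386 [499.7 558. ] len [128.9 318.6] dir -170.0
top0 [ 24.2 241.3] 75 [570.7 590.4] len [24.3 27.7] dir 71.7
top0 [ 11.4 266.4] 78 [517. 614.] len [25.1 27.2] dir 61.3
top0 [  1.8 291.8] 32 [463.1 630.3] len [ 9.5 21.7] dir -172.5
top0 [146.5 293.1] 62 [458.5 320.5] len [ 5.5 47.7] dir 70.5
top0 [ 37.4 300.6] 78 [444.6 551.3] len [25. 27.] dir 63.2
top0 [134.  321.9] 84 [399.8 344.4] len [ 7.2 48.6] dir 62.6
scene0 [421.3 195.2] 180 [387.6 345.4] len [32.8 50. ] dir 50.2
scene0 [410.6 209. ] 201 [446.  319.8] len [32.2 50.5] dir 66.1
scene0 [350.4 258.1] 34 [630.9 199.9] len [ 5.9 45.4] dir -174.2
scene0 [372.2 257.3] 46 [619.3 242. ] len [ 7.8 37.6] dir -167.4
scene0 [417.7 286.8] 31 [680.3 329.2] len [ 6.7 23.5] dir 130.5
scene0 [428.4 297.6] 30 [703.3 347.8] len [ 5.4 24.8] dir 140.3
heelM [[527. 195.  40.]]
tipL [[675. 249.  33.]]
tipR [[683. 213.  33.]]
headc [[ 592. -194.   45.]]
stem [[ 589. -192.   89.]]
can [[767.  -4. 120.]]
socket [[528.  12.  38.]]
sd1 [[782. -79.   8.]]
sd2 [[ 764. -277.   15.]]
```

Medium tweezers match the stated size (36 mm grips, ~48 mm wide). The grip midpoint is ≈ (625,220) with heading ≈ 13.4°. I'll move to hover above.

carry_out:
  moves:
    - {"tx": -0.167, "ty": -0.0717, "tz": 0.027, "fingers": 1}
    - {"tx": -0.167, "ty": -0.0717, "tz": 0.027, "fingers": 1}
    - {"tx": -0.167, "ty": -0.0717, "tz": 0.027, "fingers": 1}
    - {"tx": -0.167, "ty": -0.0717, "tz": 0.027, "fingers": 1}
    - {"tx": -0.167, "ty": -0.0717, "tz": 0.027, "fingers": 1}
    - {"tx": -0.167, "ty": -0.0717, "tz": 0.027, "fingers": 1}
    - {"tx": -0.167, "ty": -0.0717, "tz": 0.027, "fingers": 1}
    - {"tx": -0.167, "ty": -0.0717, "tz": 0.027, "fingers": 1}
    - {"tx": -0.167, "ty": -0.0717, "tz": 0.027, "fingers": 1}
    - {"tx": -0.167, "ty": -0.0717, "tz": 0.027, "fingers": 1}

```text
validation failed for argument at $.mo...
```

carry_out:
  moves:
    - {"twist": 0.0576}
    - {"twist": 0.0576}
    - {"twist": 0.0576}
    - {"twist": 0.0576}
    - {"twist": 0.0576}
    - {"twist": 0.0576}
    - {"twist": 0.0576}
    - {"twist": 0.0576}
    - {"twist": 0.0576}
    - {"twist": 0.0576}
    - {"twist": 0.0576}
    - {"twist": 0.0576}

```text
validation failed for argument at $.mo...
```

carry_out:
  moves:
    - {"twist": 0.0576}
    - {"twist": 0.0576}
    - {"twist": 0}
    - {"twist": 0}

```text
validation failed for argument at $.mo...
```

Run:
```python
from h import *
d=grab('wrist','w1'); print(ctrl.read_state()['qpos'].round(2))
hsv=cv2.cvtColor(d['color'],cv2.COLOR_BGR2HSV)
m=cv2.inRange(hsv,(5,150,120),(18,255,255))
k,l,s,c=cv2.connectedComponentsWithStats(m)
for i in range(1,k):
    if s[i,4]>60:
        print(c[i].round(1),s[i],plane(d,[c[i]],33).round(1))
```

```text
[-1.26  0.63  0.04  1.52 -0.03  1.   -0.02]
[374.6 325.5] [368 320  14  12 130] [[448.2 649.9  33. ]]
[305.7 335.2] [299 330  14  12 126] [[430.  564.7  33. ]]
[366.7 362.1] [362 358  11  10  67] [[497.9 624.4  33. ]]
```

View pics/w1.png

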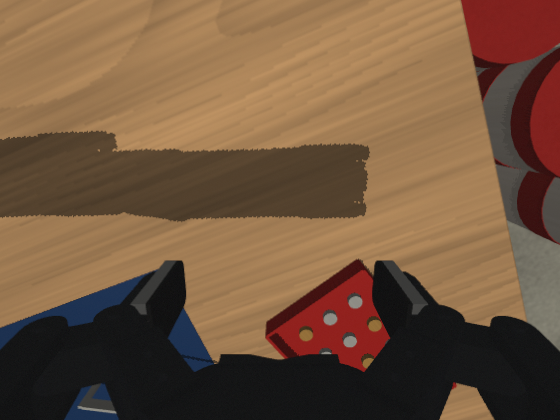

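The picture shows the start pose still (fingers at ~(160,290) and (400,290)); the moves were refused, so I'll give every field.

carry_out:
  moves:
    - {"tx": -0.167, "ty": -0.0717, "tz": 0.027, "twist": 0, "fingers": 1}
    - {"tx": -0.167, "ty": -0.0717, "tz": 0.027, "twist": 0, "fingers": 1}
    - {"tx": -0.167, "ty": -0.0717, "tz": 0.027, "twist": 0, "fingers": 1}
    - {"tx": -0.167, "ty": -0.0717, "tz": 0.027, "twist": 0, "fingers": 1}
    - {"tx": -0.167, "ty": -0.0717, "tz": 0.027, "twist": 0, "fingers": 1}
    - {"tx": -0.167, "ty": -0.0717, "tz": 0.027, "twist": 0, "fingers": 1}
    - {"tx": -0.167, "ty": -0.0717, "tz": 0.027, "twist": 0, "fingers": 1}
    - {"tx": -0.167, "ty": -0.0717, "tz": 0.027, "twist": 0, "fingers": 1}
    - {"tx": -0.167, "ty": -0.0717, "tz": 0.027, "twist": 0, "fingers": 1}
    - {"tx": -0.167, "ty": -0.0717, "tz": 0.027, "twist": 0, "fingers": 1}

```text
clock: 1.45
eef_pos: [626.7, 219.4, 160.9]
tool_rot: [3.141, -0.0, 2.766]
force: [-0.1, -0.5, 0.4]
width: 85.3
gripper_force: 0.0
```

carry_out:
  moves:
    - {"tx": 0, "ty": 0, "tz": 0, "twist": 0.0576, "fingers": 1}
    - {"tx": 0, "ty": 0, "tz": 0, "twist": 0.0576, "fingers": 1}
    - {"tx": 0, "ty": 0, "tz": 0, "twist": 0.0576, "fingers": 1}
    - {"tx": 0, "ty": 0, "tz": 0, "twist": 0.0576, "fingers": 1}
    - {"tx": 0, "ty": 0, "tz": 0, "twist": 0.0576, "fingers": 1}
    - {"tx": 0, "ty": 0, "tz": 0, "twist": 0.0576, "fingers": 1}
    - {"tx": 0, "ty": 0, "tz": 0, "twist": 0.0576, "fingers": 1}
    - {"tx": 0, "ty": 0, "tz": 0, "twist": 0.0576, "fingers": 1}
    - {"tx": 0, "ty": 0, "tz": 0, "twist": 0.0576, "fingers": 1}
    - {"tx": 0, "ty": 0, "tz": 0, "twist": 0.0576, "fingers": 1}
    - {"tx": 0, "ty": 0, "tz": 0, "twist": 0.0576, "fingers": 1}
    - {"tx": 0, "ty": 0, "tz": 0, "twist": 0.0576, "fingers": 1}

```text
clock: 2.95
eef_pos: [625.4, 220.9, 161.0]
tool_rot: [-3.141, 0.0, 0.589]
force: [0.4, -0.3, -0.8]
width: 85.4
gripper_force: 0.0
```

carry_out:
  moves:
    - {"tx": 0, "ty": 0, "tz": 0, "twist": 0.0576, "fingers": 1}
    - {"tx": 0, "ty": 0, "tz": 0, "twist": 0.0576, "fingers": 1}
    - {"tx": 0, "ty": 0, "tz": 0, "twist": 0, "fingers": 1}
    - {"tx": 0, "ty": 0, "tz": 0, "twist": 0, "fingers": 1}

```text
clock: 3.45
eef_pos: [625.5, 220.8, 161.1]
tool_rot: [-3.142, 0.0, 0.236]
force: [-0.4, -0.0, 0.1]
width: 85.6
gripper_force: 0.0
```

Run:
```python
from h import *
d=grab('wrist','w2'); print(ctrl.read_state()['qpos'].round(2))
hsv=cv2.cvtColor(d['color'],cv2.COLOR_BGR2HSV)
m=cv2.inRange(hsv,(5,150,120),(18,255,255))
k,l,s,c=cv2.connectedComponentsWithStats(m)
for i in range(1,k):
    if s[i,4]>60:
        print(c[i].round(1),s[i],plane(d,[c[i]],33).round(1))
```

```text
[-0.76  0.84  0.7   1.57 -0.63  0.97 -1.19]
[143.8  85.1] [131  76  27  18 176] [[692.2 344.   33. ]]
[163.1 119.5] [150 113  28  14 108] [[670.2 326.   33. ]]
[252.6 203.1] [249 184   8  40 214] [[619.8 242.6  33. ]]
[304.  202.2] [301 184   8  40 185] [[630.8 200.3  33. ]]
[100. 391.] [ 86 383  26  20 206] [[386.7 353.5  33. ]]
```

View pics/w2.png

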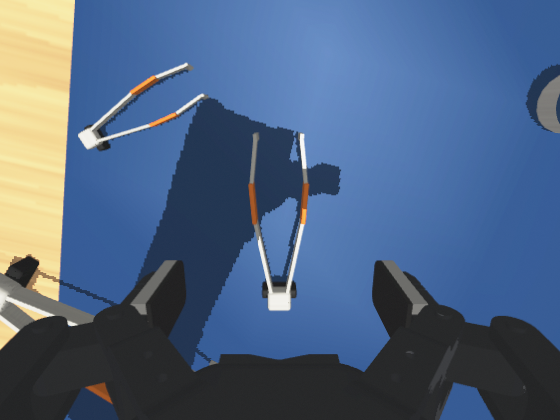

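The wrist view shows the target tweezers' grips at (253,203) and (304,202), i.e. midpoint (625.3,221.4). They lie parallel to the fingers, and the tool is already over them. Next I descend.

carry_out:
  moves:
    - {"tx": 0, "ty": 0, "tz": 0.1, "twist": 0, "fingers": 1}
    - {"tx": 0, "ty": 0, "tz": 0.1, "twist": 0, "fingers": 1}
    - {"tx": 0, "ty": 0, "tz": 0.1, "twist": 0, "fingers": 1}
    - {"tx": 0, "ty": 0, "tz": 0.1, "twist": 0, "fingers": 1}
    - {"tx": 0, "ty": 0, "tz": 0.05, "twist": 0, "fingers": 1}
    - {"tx": 0, "ty": 0, "tz": 0.033, "twist": 0, "fingers": 1}
    - {"tx": 0, "ty": 0, "tz": 0, "twist": 0, "fingers": 1}
    - {"tx": 0, "ty": 0, "tz": 0, "twist": 0, "fingers": 0.6}
    - {"tx": 0, "ty": 0, "tz": 0, "twist": 0, "fingers": 0.6}
    - {"tx": 0, "ty": 0, "tz": 0, "twist": 0, "fingers": 0.6}
    - {"tx": 0, "ty": 0, "tz": 0, "twist": 0, "fingers": 0.6}

```text
clock: 4.88
eef_pos: [625.7, 220.8, 16.7]
tool_rot: [-3.141, -0.0, 0.232]
force: [-0.6, 0.1, 0.9]
width: 51.5
gripper_force: 0.0
```

carry_out:
  moves:
    - {"tx": 0, "ty": 0, "tz": 0, "twist": 0, "fingers": 0.5}
    - {"tx": 0, "ty": 0, "tz": 0, "twist": 0, "fingers": 0.5}
    - {"tx": 0, "ty": 0, "tz": 0, "twist": 0, "fingers": 0.5}
    - {"tx": 0, "ty": 0, "tz": 0, "twist": 0, "fingers": 0.5}

```text
clock: 5.38
eef_pos: [626.4, 220.8, 17.7]
tool_rot: [-3.141, -0.002, 0.232]
force: [-0.8, -0.4, 7.2]
width: 42.5
gripper_force: 10.1
```

carry_out:
  moves:
    - {"tx": 0, "ty": 0, "tz": -0.005, "twist": 0, "fingers": 0.48}
    - {"tx": 0, "ty": 0, "tz": -0.003, "twist": 0, "fingers": 0.46}
    - {"tx": 0, "ty": 0, "tz": -0.003, "twist": 0, "fingers": 0.44}
    - {"tx": 0, "ty": 0, "tz": 0, "twist": 0, "fingers": 0.43}
    - {"tx": 0, "ty": 0, "tz": 0, "twist": 0, "fingers": 0.43}
    - {"tx": 0, "ty": 0, "tz": 0, "twist": 0, "fingers": 0.43}

```text
clock: 6.12
eef_pos: [625.6, 220.7, 19.6]
tool_rot: [3.142, 0.0, 0.232]
force: [-0.6, 0.2, -0.9]
width: 37.3
gripper_force: 13.7
```

carry_out:
  moves:
    - {"tx": 0, "ty": 0, "tz": -0.01, "twist": 0, "fingers": 0.42}
    - {"tx": 0, "ty": 0, "tz": -0.02, "twist": 0, "fingers": 0.415}
    - {"tx": 0, "ty": 0, "tz": -0.04, "twist": 0, "fingers": 0.415}
    - {"tx": 0, "ty": 0, "tz": -0.08, "twist": 0, "fingers": 0.415}
    - {"tx": 0, "ty": 0, "tz": -0.1, "twist": 0, "fingers": 0.415}
    - {"tx": 0, "ty": 0, "tz": -0.1, "twist": 0, "fingers": 0.415}
    - {"tx": 0, "ty": 0, "tz": -0.1, "twist": 0, "fingers": 0.415}
    - {"tx": 0, "ty": 0, "tz": 0, "twist": 0, "fingers": 0.415}
    - {"tx": 0, "ty": 0, "tz": 0, "twist": 0, "fingers": 0.415}

```text
clock: 7.25
eef_pos: [625.2, 220.9, 154.9]
tool_rot: [-3.141, 0.0, 0.233]
force: [0.9, 0.9, -1.0]
width: 35.5
gripper_force: 14.8
```

Run:
```python
from h import *
d=grab('wrist','w3'); e=grab('scene','s3')
```

```text
(no output)
```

View pics/w3.png

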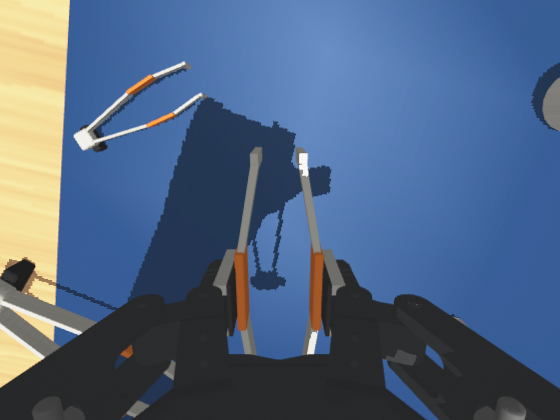

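View pics/s3.png

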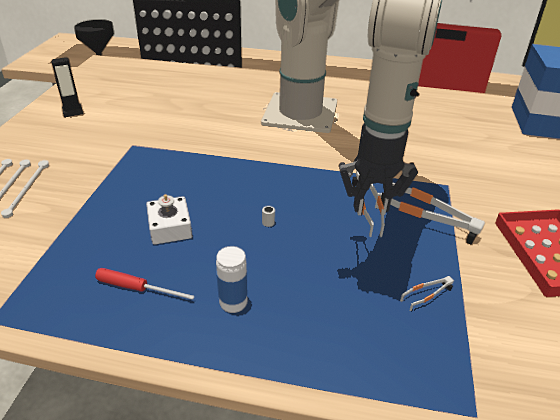

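The wrist view shows the tweezers held by both grips (241,290)/(317,290), level, tips near (257,155)/(302,155). The scene view confirms the lift with bystanders untouched. Now over to the stem.

carry_out:
  moves:
    - {"tx": -0.034, "ty": 0.073, "tz": 0, "twist": 0, "fingers": 0.415}
    - {"tx": -0.069, "ty": 0.146, "tz": 0, "twist": 0, "fingers": 0.415}
    - {"tx": -0.069, "ty": 0.146, "tz": 0, "twist": 0, "fingers": 0.415}
    - {"tx": -0.069, "ty": 0.146, "tz": 0, "twist": 0, "fingers": 0.415}
    - {"tx": -0.069, "ty": 0.146, "tz": 0, "twist": 0, "fingers": 0.415}
    - {"tx": -0.069, "ty": 0.146, "tz": 0, "twist": 0, "fingers": 0.415}
    - {"tx": -0.069, "ty": 0.146, "tz": 0, "twist": 0, "fingers": 0.415}
    - {"tx": -0.069, "ty": 0.146, "tz": 0, "twist": 0, "fingers": 0.415}
    - {"tx": -0.069, "ty": 0.146, "tz": 0, "twist": 0, "fingers": 0.415}
    - {"tx": -0.034, "ty": 0.073, "tz": 0, "twist": 0, "fingers": 0.415}
    - {"tx": 0, "ty": 0, "tz": 0, "twist": 0, "fingers": 0.415}
    - {"tx": 0, "ty": 0, "tz": 0, "twist": 0, "fingers": 0.415}

```text
clock: 8.85
eef_pos: [535.5, -204.2, 153.9]
tool_rot: [-3.14, 0.001, 0.234]
force: [-1.1, 0.4, -0.9]
width: 35.8
gripper_force: 14.8
```

Run:
```python
from h import *
d=grab('wrist','w4'); print(np.round(d['world_from_camera'],3).tolist())
print(proj(d,[[589,-192,89],[589,-192,135]]))
c=d['color'][100:250,180:380]; cv2.imwrite('pics/w4c.png',cv2.resize(c,None,fx=4,fy=4,interpolation=cv2.INTER_CUBIC))
```

```text
[[0.231, 0.934, 0.271, 603.119], [-0.973, 0.223, 0.062, -188.104], [-0.002, -0.278, 0.961, 285.954], [0.0, 0.0, 0.0, 1.0]]
[[280.3209342  142.24512645]
 [280.5703205  149.64383974]]
```

View pics/w4c.png

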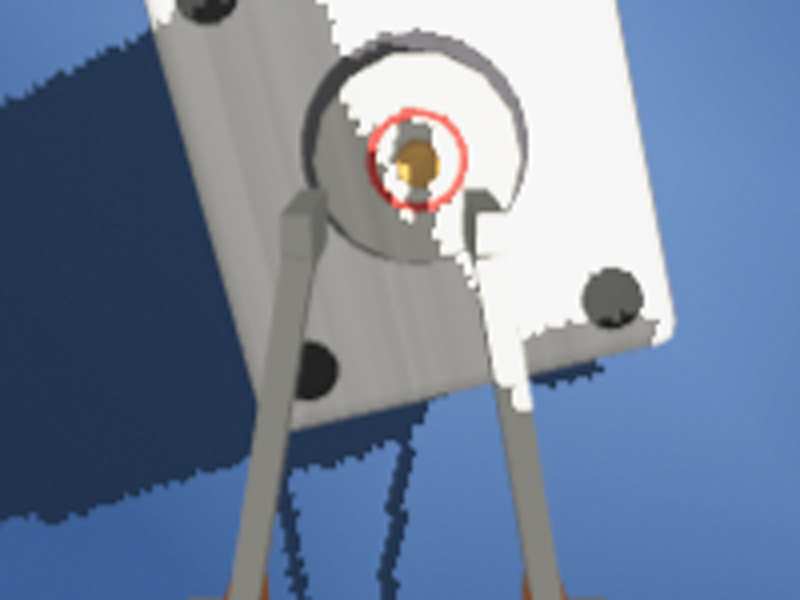

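The crop shows the stem top at px (284.5,140.7), the left tip's inner lower edge at ≈(261.7,148) and the right's at ≈(296.3,148). The tips sit slightly short of the stem and to its left.

Run:
```python
from h import *
d=load('w4'); 
s=plane(d,[(284.5,140.7)],89)[0]; r=plane(d,[(180+418/4,100+160/4)],76)[0]
L,R=plane(d,[(180+327/4,147.5),(180+465/4,147.5)],134); y=.234
ux=np.array([np.cos(y),np.sin(y),0]); uy=np.array([np.sin(y),-np.cos(y),0])
m=(L+R)/2-3*ux
print(s,r,np.linalg.norm(L-R),m,'exp',np.array([535.5,-204.2,134])+55*ux)
print('tool shift',(s-m)@ux,(s-m)@uy,'yaw of tips',np.degrees(np.arctan2(*(L-R)[:2][::-1]))-90)
# second view of stem top
for n in('top0','scene0'): print(proj(load(n),[s]))
```

```text
[ 590.48880417 -194.26152935   89.        ] [ 590.08815428 -194.5626738    76.        ] 16.31122767489858 [ 586.79076717 -191.76465213  134.        ] exp [ 589.00106839 -191.44713048  134.        ]
tool shift 3.018301472862911 3.28629422184711 yaw of tips 13.393492304830573
[[396.4496905  221.84484509]]
[[164.4819649  194.88617573]]
```

carry_out:
  moves:
    - {"tx": 0.005, "ty": 0.006, "tz": 0.03, "twist": 0, "fingers": 0.41}
    - {"tx": 0.005, "ty": 0.005, "tz": 0.03, "twist": 0, "fingers": 0.41}
    - {"tx": 0, "ty": 0, "tz": 0.03, "twist": 0, "fingers": 0.41}
    - {"tx": 0, "ty": 0, "tz": 0.03, "twist": 0, "fingers": 0.41}
    - {"tx": 0, "ty": 0, "tz": 0, "twist": 0, "fingers": 0.41}
    - {"tx": 0, "ty": 0, "tz": 0, "twist": 0, "fingers": 0.41}

```text
clock: 9.65
eef_pos: [539.1, -208.5, 118.8]
tool_rot: [3.141, -0.0, 0.232]
force: [0.4, -0.3, -1.1]
width: 35.4
gripper_force: 15.3
```

Run:
```python
from h import *
d=grab('wrist','w5'); print(ctrl.read_state()['eef_pos'])
c=d['color'][90:240,180:380]; cv2.imwrite('pics/w5c.png',cv2.resize(c,None,fx=4,fy=4,interpolation=cv2.INTER_CUBIC))
```

```text
[ 539.22854453 -208.48820447  118.95260395]
```

View pics/w5c.png

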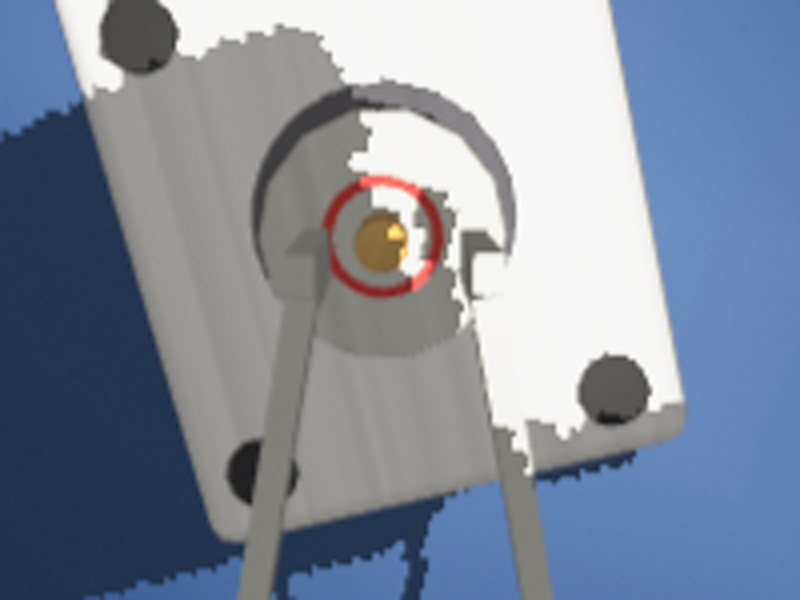

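The crop shows the stem top at px (275.3,150.5) and the tip front lower edges at ≈(262,147.8) and (295.8,147.8). The tips are now slightly too far right.

Run:
```python
from h import *
d=load('w5'); 
s=plane(d,[(180+381/4,90+242/4)],89)[0]; r=plane(d,[(180+383/4,90+237/4)],76)[0]
L,R=plane(d,[(180+328/4,90+231/4),(180+463/4,90+231/4)],99.3); y=.233
ux=np.array([np.cos(y),np.sin(y),0]); uy=np.array([np.sin(y),-np.cos(y),0])
m=(L+R)/2-3*ux
print(s,r,np.linalg.norm(L-R),m,'exp',np.array([539.2,-208.5,134])+55*ux)
print('tool shift',(s-m)@ux,(s-m)@uy,(r-m)@ux,(r-m)@uy)
```

```text
[ 590.68490601 -194.21794086   89.        ] [ 590.12161832 -194.48641674   76.        ] 15.917371215599998 [ 590.42451212 -196.15883011   99.3       ] exp [ 592.71379451 -195.80063792  134.        ]
tool shift 0.7015040123150944 -1.8283184115601827 0.09144702753472528 -1.697158971217824
```

carry_out:
  moves:
    - {"tx": 0.001, "ty": -0.006, "tz": 0, "twist": 0, "fingers": 0.41}
    - {"tx": 0, "ty": 0, "tz": 0.01, "twist": 0, "fingers": 0.41}
    - {"tx": 0, "ty": 0, "tz": 0.01, "twist": 0, "fingers": 0.41}
    - {"tx": 0, "ty": 0, "tz": 0, "twist": 0, "fingers": 0.41}

```text
clock: 10.2
eef_pos: [538.8, -206.3, 112.4]
tool_rot: [-3.141, 0.001, 0.232]
force: [0.7, 0.5, -1.1]
width: 35.3
gripper_force: 15.3
```

Run:
```python
from h import *
d=grab('wrist','w6'); print(ctrl.read_state()['eef_pos'])
c=d['color'][90:240,180:380]; cv2.imwrite('pics/w6c.png',cv2.resize(c,None,fx=4,fy=4,interpolation=cv2.INTER_CUBIC))
```

```text
[ 538.84403376 -206.43915876  112.51842073]
```

View pics/w6c.png

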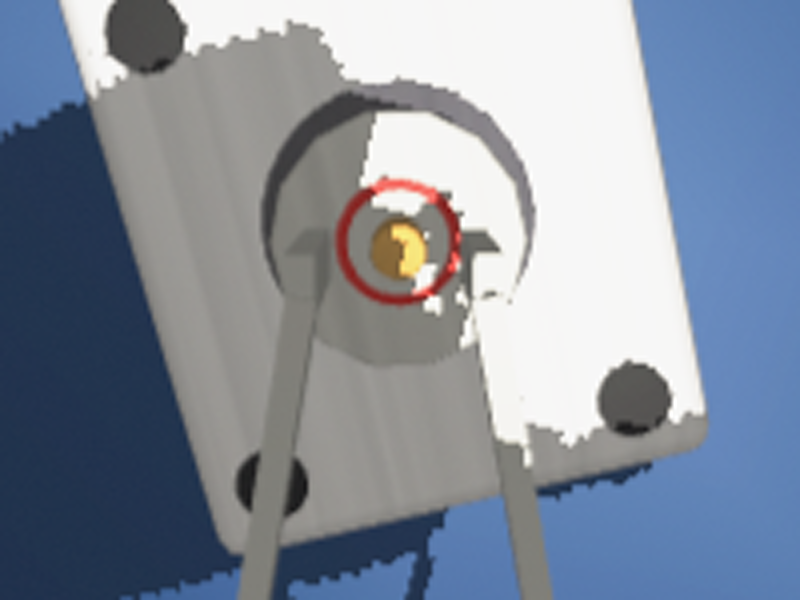

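The stem (398,250 in the crop) is now centred between the tips (328/462), with lateral error ≈ 0.4 mm. I'll descend onto the retainer.

carry_out:
  moves:
    - {"tx": 0, "ty": 0, "tz": 0.015, "twist": 0, "fingers": 0.41}
    - {"tx": 0, "ty": 0, "tz": 0.015, "twist": 0, "fingers": 0.41}
    - {"tx": 0, "ty": 0, "tz": 0.015, "twist": 0, "fingers": 0.41}
    - {"tx": 0, "ty": 0, "tz": 0, "twist": 0, "fingers": 0.41}
    - {"tx": 0, "ty": 0, "tz": 0, "twist": 0, "fingers": 0.41}

```text
clock: 10.88
eef_pos: [539.0, -206.6, 99.2]
tool_rot: [3.141, 0.0, 0.232]
force: [-0.2, 1.3, 0.0]
width: 35.7
gripper_force: 15.3
```

carry_out:
  moves:
    - {"tx": 0, "ty": 0, "tz": 0.01, "twist": 0, "fingers": 0.41}
    - {"tx": 0, "ty": 0, "tz": 0, "twist": 0, "fingers": 0.41}
    - {"tx": 0, "ty": 0, "tz": 0, "twist": 0, "fingers": 0.41}

```text
clock: 11.25
eef_pos: [538.9, -206.4, 96.2]
tool_rot: [-3.142, 0.0, 0.232]
force: [-0.4, -0.8, -0.9]
width: 35.4
gripper_force: 15.3
```

carry_out:
  moves:
    - {"tx": 0, "ty": 0, "tz": 0.006, "twist": 0, "fingers": 0.41}
    - {"tx": 0, "ty": 0, "tz": 0, "twist": 0, "fingers": 0.41}
    - {"tx": 0, "ty": 0, "tz": 0, "twist": 0, "fingers": 0.41}

```text
clock: 11.62
eef_pos: [539.0, -206.5, 94.4]
tool_rot: [3.142, -0.0, 0.232]
force: [-0.1, 0.1, -0.4]
width: 35.1
gripper_force: 15.3
```

carry_out:
  moves:
    - {"tx": 0, "ty": 0, "tz": 0.008, "twist": 0, "fingers": 0.41}
    - {"tx": 0, "ty": 0, "tz": 0, "twist": 0, "fingers": 0.41}
    - {"tx": 0, "ty": 0, "tz": 0, "twist": 0, "fingers": 0.41}

```text
clock: 12.0
eef_pos: [539.0, -206.5, 92.0]
tool_rot: [3.142, -0.0, 0.232]
force: [0.3, -0.3, 1.0]
width: 35.6
gripper_force: 15.4
```

Run:
```python
from h import *
F=[];P=[];W=[]
for i in range(20):
    d=eyes.get_image('wrist'); s=ctrl.read_state(); F.append(s['force']);P.append(s['eef_pos']);W.append(s['width'])
print(np.mean(F,0),np.std(F,0)/20**.5,np.mean(P,0),np.mean(W),s['clock'])
d=grab('wrist','w7')
cv2.imwrite('pics/w7c.png',cv2.resize(d['color'][90:240,180:380],None,fx=4,fy=4,interpolation=cv2.INTER_CUBIC))
for n in('w6','w7'):
    d=load(n);c=d['color']; h=cv2.cvtColor(c,cv2.COLOR_BGR2HSV)
    m=(cv2.inRange(h,(0,110,90),(6,255,255))|cv2.inRange(h,(172,110,90),(180,255,255)))[120:180,240:330]
    p=np.argwhere(m)[:,::-1].astype(np.float32)+[240,120]
    e=cv2.fitEllipse(p.astype(np.float32)); 
    print(n,len(p),e)
    for z in(76,72,68): 
        q=plane(d,p,z)[:,:2]; A=np.c_[2*q,np.ones(len(q))]; o=np.linalg.lstsq(A,(q**2).sum(1),rcond=None)[0]; print(z,o[:2],2*np.sqrt(o[2]+o[:2]@o[:2]))
```

```text
[ 0.42967308 -0.30426595  0.39175188] [0.12010916 0.10534851 0.09782086] [ 539.03455701 -206.48932509   92.02347054] 35.29468154648887 13.0
w6 223 ((279.2010803222656, 150.06915283203125), (28.827281951904297, 29.415346145629883), 163.76119995117188)
76 [ 590.23894662 -194.12695199] 15.126344325652715
72 [ 589.85589315 -194.22074697] 15.48565674252119
68 [ 589.47283969 -194.31454194] 15.84496915940127
w7 279 ((278.6836853027344, 154.2034454345703), (31.712553024291992, 32.72368621826172), 171.46868896484375)
76 [ 590.54671168 -194.01404918] 14.797549941593296
72 [ 590.1146864  -194.11486226] 15.19726919039301
68 [ 589.68266112 -194.21567533] 15.59698843922085
```

View pics/w7c.png

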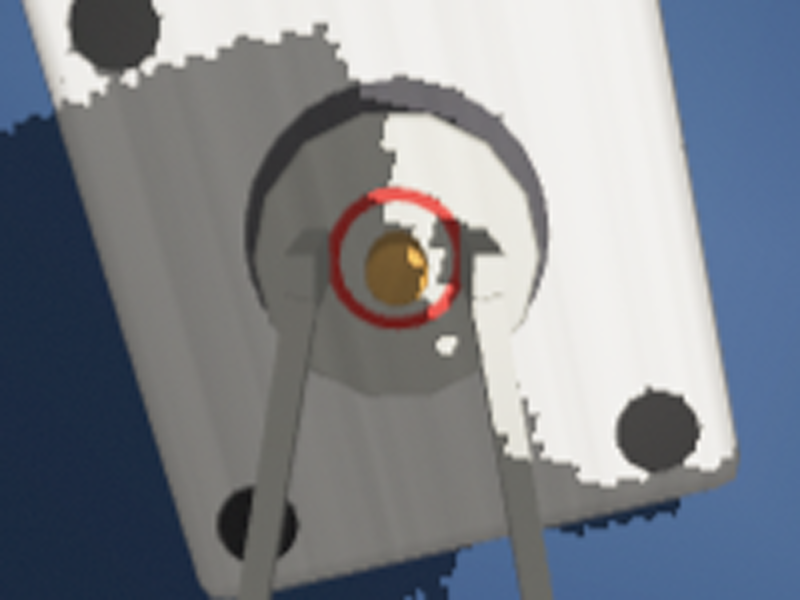

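The crop shows the retainer pressed (about 3 mm by ring size, force and height), with the tips at the ring's edges (~328/462) and the stem at (397,268), free on both sides. I'll push slightly further, settle and hand in.

carry_out:
  moves:
    - {"tx": 0, "ty": 0, "tz": 0.002, "twist": 0, "fingers": 0.41}
    - {"tx": 0, "ty": 0, "tz": 0, "twist": 0, "fingers": 0.41}
    - {"tx": 0, "ty": 0, "tz": 0, "twist": 0, "fingers": 0.41}
    - {"tx": 0, "ty": 0, "tz": 0, "twist": 0, "fingers": 0.41}

```text
clock: 13.55
eef_pos: [539.0, -206.4, 91.4]
tool_rot: [-3.142, -0.0, 0.232]
force: [0.5, 0.2, 0.9]
width: 35.4
gripper_force: 15.5
```

Run:
```python
from h import *
s=ctrl.read_state(); print(s['eef_pos'],s['width'],s['force']); print(job.finish_job())
```

```text
[ 539.00258456 -206.44244518   91.38986987] 35.35338991394778 [0.53637747 0.15675734 0.850449  ]
the job is handed in; nothing more can be done
None
```

The job is handed in (no verdict was returned): the tweezers are held level with a tip gap of about 14–16 mm, the tips are either side of the stem and clear of it, and the retainer is pressed down about 4 mm.

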